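Tip two weld test plates bead up

ROBOT

A 7-joint arm with a two-finger parallel gripper is mounted at the origin on a cart in front of the work surface, level with it; the furniture and walls round the work are solid. World frame = base frame: x ahead of the robot, y to its left, z up, the work surface at z = 0. Lengths are in mm, angles in rad, forces in N, time in s.
With the tool pointing down it reaches from about 400 to 875 mm from the base axis. Payload 4.4 kg.
Tool frame: the origin (TCP) lies midway between the tips of the shut fingers; the grasp point (between the pads) lies 19 mm behind it; z points along the fingers, y is the line along which they close (so a half turn about z gives the same grasp; the last joint's range is limited). The gripper opens to 85 mm and grips with 20 to 120 N. Pads are 22 mm wide; open, the fingers measure 114 mm over their backs; the gripper's body (76 mm by 85 mm) begins 54 mm behind the grasp point. The pads swing forward as they close: fully open they stand 13 mm farther back than shut.
Start: joints at [1.169, 0.628, 0.038, 1.517, -0.027, 0.996, -0.02], TCP at [214.219, -613.7, 231.313] pointing down, gripper open.
Joint ranges: [-3.06, 3.06], [-0.37, 2.12], [-1.25, 1.32], [0.18, 2.47], [-1.1, 4.24], [0.23, 1.98], [-2.94, 2.94]. Speed limits (rad/s): [2.57, 2.57, 3.14, 3.14, 3.14, 3.14, 3.14].

INTERFACE

Orientations are given as [roll, pitch, yaw] about the fixed x, y, z axes, in that order (R = Rz(yaw) Ry(pitch) Rx(roll)).
In Python, from cell import ctrl gives the robot as it stands. The module is installed in compiled form; this text tells all that it offers.
- The arm moves only by the tool step_arm, never from a script. Its argument "commands" is one flat list of numbers, 7 for each row, row after row: the shift along the tool's x, y, z in cm, then the turn, a rotation vector about the tool's x, y, z in rad, then the opening, from 0 (shut) to 1 (fully open). A call has 1 to 10 rows; each row is the pose to reach, as a shift and turn from the pose commanded when the call began, along the tool's axes at that moment; what a row does not reach only later rows make up. A row lasts 1/10 s, in which the tool goes at most 50 mm and 8.59 degrees, less where a joint would pass 70% of its speed; a pose out of reach is approached as far as the arm can. A call with a gripper value outside its range is refused whole. The fingers move at their own pace and stop on an object; the grip force is fixed at half the most. Time passes only in rows, so rows that repeat a pose let the fingers close. It gives the time, the measured TCP pose, the force, the opening and the grip force at its end, in the units of the state.
- ctrl.read_state(): the state, without advancing time (a new reading comes with each control period).
- ctrl.get_image(name): name is "scene" or "top"; returns a dict with "image" (384x512x3 uint8, red, green, blue), "range_z" (384x512 float32, mm along the optical axis (not along the pixel's ray), 0 where there is no reading), "vfov" (degrees; the focal length in pixels is half the picture's height over the tangent of half this angle, whatever the lens; pixels are square), "cx", "cy" (the principal point, pixels), "world_to_cam" (4x4, takes a point from world to camera coordinates). Camera axes: x right, y down, z forward; pixel columns grow to the right and rows downward; lengths in mm; the calibration is good to about 2 mm. A picture is of the moment at which its call begins.
- ctrl.finish_job(): hands the job in; it is judged then, once.
The state is a dict: "clock": time; "qpos": joint angles; "qd": joint speeds; "tau": joint torques, N m; "eef_pos": TCP position; "tool_rot": TCP orientation; "force": force on the tool from outside, world axes, zero at the start; "torque": the same for the moment, N m; "width": finger opening in mm; "gripper_force": force on a finger pad.
Only numpy, scipy, OpenCV 4.12 (cv2) and the standard library are available. Lean on these libraries where they do the work, as an engineer would, in place of code of your own. Each camera call takes 0.05 s, during which the arm holds its last target. There are 200 camera calls.

TASK

Two weld test plates stand on edge on the welding table. Push each one over with the fingertips so that it falls flat on the table with its weld bead facing up for inspection, close to where it stood. Do not lift the plates or drag them away, and leave the pipe off-cut, the paste tin and the red magnetic square where they are.

Things in the scene. Friction and masses are not known exactly. Their poses are not given: they have to be found in the camera images.
- plate_left: left-hand dark steel test plate, 70x60x10 mm, 0.25 kg, loose; a pale weld bead (2 mm high) along the middle of one broad face. Starts upright on a 60 mm edge, 70 tall, bead vertical, turned any way. Origin: centre of the plain face, 35 mm up at start. z: square to the faces, from plain face out through bead face (up when lying bead up); x: up at start. Pushed near its top it tips at about 10 deg, does not slide
- plate_right: right-hand dark steel test plate, 70x60x10 mm, 0.25 kg, loose; a pale weld bead (2 mm high) along the middle of one broad face. Starts upright on a 60 mm edge, 70 tall, bead vertical, turned any way. Origin: centre of the plain face, 35 mm up at start. z: square to the faces, from plain face out through bead face (up when lying bead up); x: up at start. Pushed near its top it tips at about 10 deg, does not slide
- narrow_pipe: bystander: rusty brown pipe off-cut, 34 mm across, 50 mm tall, standing between the plates; origin at the centre of its underside, z up
- magnet: bystander: red magnetic welding square, a flat triangular block 74 x 90 mm, 22 mm high, lying at the back of the table on the left; origin at the centre of its underside, z up
- paste: bystander: round paste tin, white lid and blue side, 69 mm across, 44 mm tall, standing at the back of the table; origin at the centre of its underside, z up

How it is judged (in metres and radians):
At the end, for the whole second after the job is handed in: both plates lie flat on the table with the bead face up (own z within 0.12 rad of vertical, origin under 8 mm high), at rest, origins within 120 mm of where they were at the start; the pipe off-cut, the tin and the magnetic square stay upright within 20 mm of their start (angle between each of plate_left, plate_right's own z axis and vertical below 0.12 rad and height (world z) of each of plate_left, plate_right below 0.008 m and distance of each of plate_left, plate_right from where it was at the start of the episode below 0.12 m and linear speed of each of plate_left, plate_right below 0.02 m/s and angular speed of each of plate_left, plate_right below 0.2 rad/s and distance of each of narrow_pipe, magnet, paste from where it was at the start of the episode below 0.02 m and angle between each of narrow_pipe, magnet, paste's own z axis and vertical below 0.15 rad); the robot touches nothing.
It fails at once if a plate is lifted off the table (origin over 50 mm high) (height (world z) of any of plate_left, plate_right above 0.05 m).
It fails at once if a plate is carried or dragged over 120 mm away (distance of any of plate_left, plate_right from where it was at the start of the episode above 0.12 m).
It fails at once if the narrow rusty pipe off-cut is moved over 20 mm or tipped (distance of narrow_pipe from where it was at the start of the episode above 0.02 m or angle between narrow_pipe's own z axis and vertical above 0.15 rad).
It fails at once if the red magnetic square is moved over 20 mm or tipped (distance of magnet from where it was at the start of the episode above 0.02 m or angle between magnet's own z axis and vertical above 0.15 rad).
It fails at once if the paste tin is moved over 20 mm or tipped (distance of paste from where it was at the start of the episode above 0.02 m or angle between paste's own z axis and vertical above 0.15 rad).
It also fails if it takes over 35 s, if anything falls off the work surface, if the arm or the gripper's body presses on something with over 40 N, if the wrist force passes 120 N, or if a joint passes its speed limit or range.

## Working session

There is one attempt and no reset: what is moved stays moved. The work goes in short steps, Python scripts to look and compute and a tool call to move; the robot and the scene stay as the last step left them, time stands still between calls to the robot, and variables do not carry over. Pictures are saved under pics/ and viewed, at most 10 in all, crops included, and the job is handed in when it is done.

Besides the shell and the picture viewer there is one more tool, called after "Request:" by a JSON object that holds its "method" and its "body". step_arm: Moves the arm, as the interface text tells. Its arguments: {"type":"object","properties":{"commands":{"type":"array"}},"required":["commands"]}

```bash
mkdir -p pics; cat > h.py <<'E'
import numpy as np, cv2
from cell import ctrl
def grab(n):
    d=ctrl.get_image(n); np.savez(f'{n}.npz',**d); return d
def pts(d):
    h,w=d['range_z'].shape; f=h/2/np.tan(np.radians(d['vfov'])/2)
    v,u=np.mgrid[:h,:w]; z=d['range_z']
    P=np.stack([(u-d['cx'])*z/f,(v-d['cy'])*z/f,z,np.ones_like(z)],-1)
    return (P@np.linalg.inv(d['world_to_cam']).T)[...,:3]
E
python3 - <<'E'
from h import *
for n in('scene','top'):
    d=grab(n); cv2.imwrite(f'pics/{n}0.png',cv2.resize(d['image'][...,::-1],(800,600)))
    print(n,d['vfov'],np.linalg.inv(d['world_to_cam']).round(2))
s=ctrl.read_state(); print(s)
E
```

```text
scene 55.01647584530463 [[-8.8000e-01 -3.6000e-01  3.2000e-01  3.1987e+02]
 [-4.8000e-01  6.5000e-01 -5.9000e-01  5.9981e+02]
 [ 0.0000e+00 -6.7000e-01 -7.4000e-01  7.0512e+02]
 [ 0.0000e+00  0.0000e+00  0.0000e+00  1.0000e+00]]
top 54.07177814028673 [[-2.0000e-02 -1.0000e+00  7.0000e-02  5.0036e+02]
 [-1.0000e+00  2.0000e-02  0.0000e+00  1.1124e+02]
 [-0.0000e+00 -7.0000e-02 -1.0000e+00  9.9198e+02]
 [ 0.0000e+00  0.0000e+00  0.0000e+00  1.0000e+00]]
{'clock': 0.1, 'qpos': array([ 1.16921829,  0.62924762,  0.03842151,  1.51825516, -0.02699157,
        0.9962894 , -0.01999243]), 'qd': array([-1.60246826e-03, -1.91588725e-03, -3.48381963e-04, -1.76506482e-03,
        3.02254871e-05, -1.66088347e-03, -2.36204209e-04]), 'tau': array([ 3.69599889e-03, -5.64527607e+01,  1.23079486e+00, -1.93970400e+01,
        1.13285246e-02,  5.43694725e-03,  4.57784040e-05]), 'eef_pos': array([ 214.03637795, -613.16784503,  230.48861544]), 'tool_rot': array([-3.13991033e+00,  9.62760158e-06,  3.35809304e-01]), 'force': array([ 0.28245896,  0.47329718, -0.64567515]), 'torque': array([0.04221563, 0.04003876, 0.03250711]), 'gripper_force': 0.0, 'width': 85.58245409087611}
```

View pics/scene0.png

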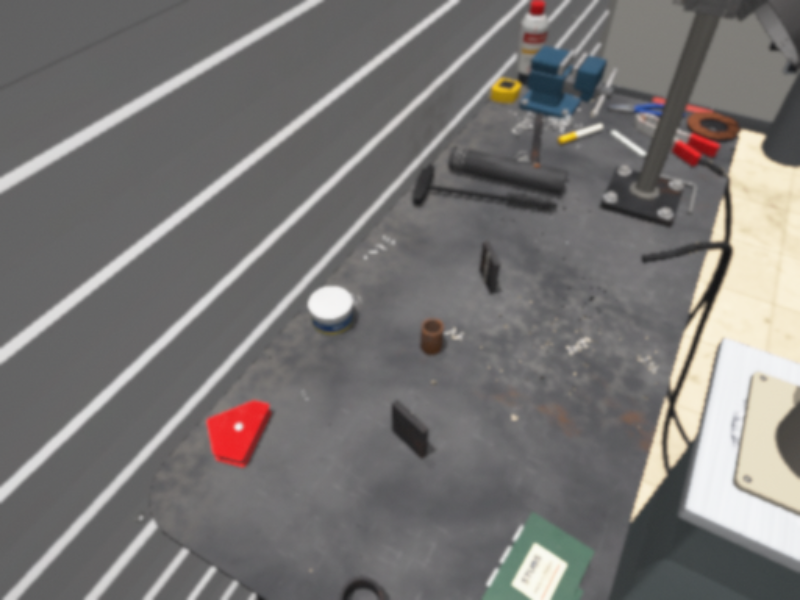

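View pics/top0.png

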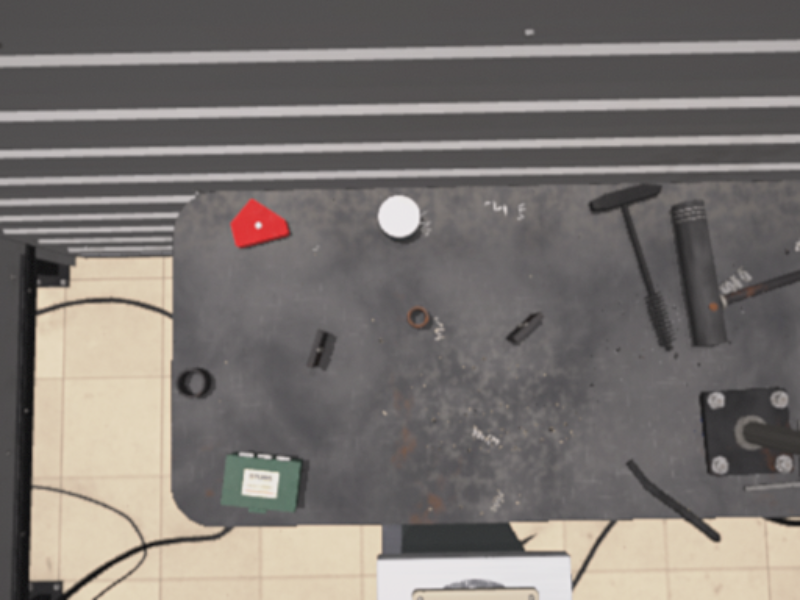

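The scene view shows the left plate near (410,428), the right plate near (489,267) and the pipe at (432,336). The top view shows them at (321,350), (525,328) and (418,317). I need closer crops to tell which side each bead is on.

```bash
python3 - <<'E'
from h import *
T=dict(np.load('top.npz'));S=dict(np.load('scene.npz'))
def crop(d,u,v,r=28,s=400):
    c=d['image'][v-r:v+r,u-r:u+r,::-1].astype(float); c=255*(np.clip(c/130,0,1))**.6
    return cv2.resize(c.astype('uint8'),(s,s),interpolation=cv2.INTER_CUBIC)
cv2.imwrite('pics/c1.png',cv2.resize(np.vstack([np.hstack([crop(T,205,224),crop(T,336,210)]),np.hstack([crop(S,262,274),crop(S,313,171)])]),(600,600)))
for n,d in(('top',T),('scene',S)):
    P=pts(d).reshape(-1,3)
    for nm,c in(('L',(510,225)),('R',(545,-95)),('pipe',(560,75)),('magnet',(710,320)),('paste',(720,100))):
        m=(np.hypot(P[:,0]-c[0],P[:,1]-c[1])<70)&(P[:,2]>12)&(P[:,2]<120)
        q=P[m]; 
        if len(q)<5: print(n,nm,len(q));continue
        t=q[q[:,2]>q[:,2].max()-12]
        box=cv2.minAreaRect(t[:,:2].astype('float32'))
        print(n,nm,len(q),'zmax',q[:,2].max().round(1),'rect',np.round(box[0],1),np.round(box[1],1),round(box[2],1),'min',q.min(0).round(),'max',q.max(0).round())
        if nm in'LR': 
            print(cv2.boxPoints(box).round(1).tolist())
E
```

```text
top L 172 zmax 73.0 rect [496.1 246.9] [12.1 59.4] 69.9 min [467. 234.  12.] max [525. 260.  73.]
[[466.1000061035156, 251.39999389648438], [521.9000244140625, 231.0], [526.0999755859375, 242.39999389648438], [470.20001220703125, 262.79998779296875]]
top R 177 zmax 72.3 rect [525.6 -86.9] [11.7 59.2] 41.6 min [ 502. -111.   12.] max [549. -63.  72.]
[[501.6000061035156, -68.5999984741211], [540.9000244140625, -112.9000015258789], [549.7000122070312, -105.0999984741211], [510.3999938964844, -60.79999923706055]]
top pipe 85 zmax 53.5 rect [544.9  84.7] [30.2 30.3] 89.3 min [510.  45.  12.] max [560. 102.  53.]
top magnet 666 zmax 24.9 rect [714.  348.1] [72.5 85.5] 12.8 min [671. 300.  14.] max [749. 390.  25.]
top paste 735 zmax 119.7 rect [785.7  99.6] [ 2.1 45.4] 1.3 min [676.  60.  12.] max [790. 146. 120.]
scene L 476 zmax 72.4 rect [497.1 250.2] [11.4 60.3] 72.0 min [467. 236.  12.] max [526. 265.  72.]
[[466.70001220703125, 254.10000610351562], [524.0, 235.5], [527.5, 246.3000030517578], [470.20001220703125, 264.8999938964844]]
scene R 277 zmax 72.6 rect [525.  -84.5] [12.3 61.4] 40.0 min [ 502. -110.   12.] max [548. -59.  73.]
[[500.5, -65.0], [540.0, -112.0], [549.5, -104.0999984741211], [510.0, -57.099998474121094]]
scene pipe 274 zmax 52.7 rect [544.9  87.5] [32.6 32.7] 28.0 min [509.  47.  12.] max [562. 105.  53.]
scene magnet 913 zmax 24.4 rect [715.5 349. ] [74.  84.7] 13.7 min [671. 302.  17.] max [751. 389.  24.]
scene paste 833 zmax 119.9 rect [786.1  99.2] [ 2.5 47.7] 0.7 min [676.  61.  12.] max [789. 150. 120.]
```

View pics/c1.png

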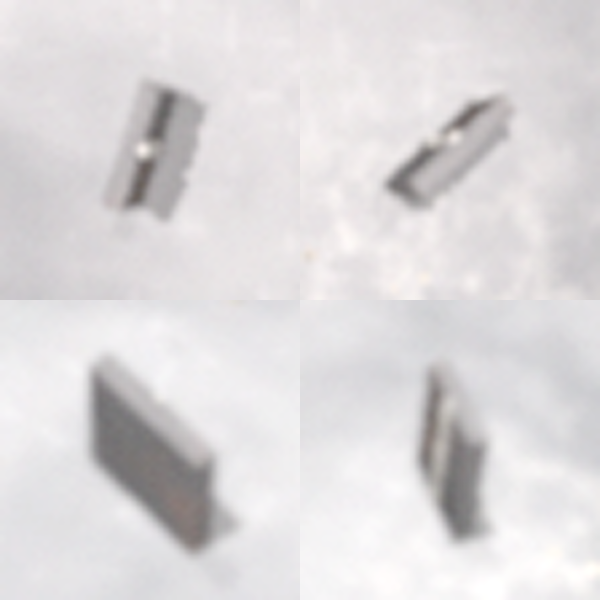

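The crops show both bead sides. The left bead faces −y, so that plate must fall towards +y. The right bead faces +x+y, so that plate must fall towards −x−y. A tall post stands between the arm and the work, so I'm mapping the obstacles before moving.

```bash
python3 - <<'E'
from h import *
A=[]
for n in('top','scene'):
    P=pts(dict(np.load(n+'.npz'))).reshape(-1,3); A.append(P[(P[:,2]>40)&(P[:,0]>-300)&(P[:,0]<900)&(P[:,1]>-900)&(P[:,1]<500)])
P=np.vstack(A); H={}
for p in P:
    k=(int(p[0]//50*50),int(p[1]//50*50)); H[k]=max(H.get(k,0),int(p[2]))
ys=range(450,-950,-50)
print('x\\y '+' '.join(f'{y:4d}' for y in ys))
for x in range(850,-301,-50): print(f'{x:4d}',' '.join(f"{H.get((x,y),0) or '.':>4}" for y in ys))
E
python3 - <<'E'
import cv2
S=cv2.imread('pics/scene0.png');T=cv2.imread('pics/top0.png')
import numpy as np
cv2.imwrite('pics/c2.png',np.hstack([cv2.resize(S[0:240,560:800],(400,400)),cv2.resize(T[250:600,450:800],(400,400))]))
E
```

```text
x\y  450  400  350  300  250  200  150  100   50    0  -50 -100 -150 -200 -250 -300 -350 -400 -450 -500 -550 -600 -650 -700 -750 -800 -850 -900
 850    .    .    .    .    .    .    .    .    .    .    .    .    .    .    .    .    .    .    .    .    .    .    .    .    .    .    .    .
 800    .    .    .    .    .    .    .    .    .    .    .    .    .    .    .    .    .    .    .    .    .    .    .    .    .    .    .    .
 750  505  537  547  546  533  531  529  528  526  524  523  521  520  518  516  476  405  332  310  295  279  266  250  234  211  200  183  166
 700    .    .    .    .    .    .    .   47   48    .    .    .    .    .    .    .   43   52    .    .    .    .    .    .    .  200  196    .
 650    .    .    .    .    .    .    .   47   46    .    .    .    .    .    .    .   43   53    .    .    .    .    .  121  121  167  162    .
 600    .    .    .    .    .    .    .    .    .    .    .    .    .    .    .    .    .   53    .    .    .    .    .  122  122  120    .    .
 550    .    .    .    .    .    .    .   49   53    .    .    .    .    .    .    .  
[... 1823 characters left out ...]
    .    .    .    .    .    .    .    .    .    .    .    .    .    .    .    .    .    .    .    .    .    .    .    .
-150    .    .    .    .    .    .    .    .    .    .    .    .    .    .    .    .    .    .    .    .    .    .    .    .    .    .    .    .
-200    .    .    .    .    .    .    .    .    .    .    .    .    .    .    .    .    .    .    .    .    .    .    .    .    .    .    .    .
-250    .    .    .    .    .    .    .    .    .    .    .    .    .    .    .    .    .    .    .    .    .    .    .    .    .    .    .    .
-300    .    .    .    .    .    .    .    .    .    .    .    .    .    .    .    .    .    .    .    .    .    .    .    .    .    .    .    .
```

View pics/c2.png

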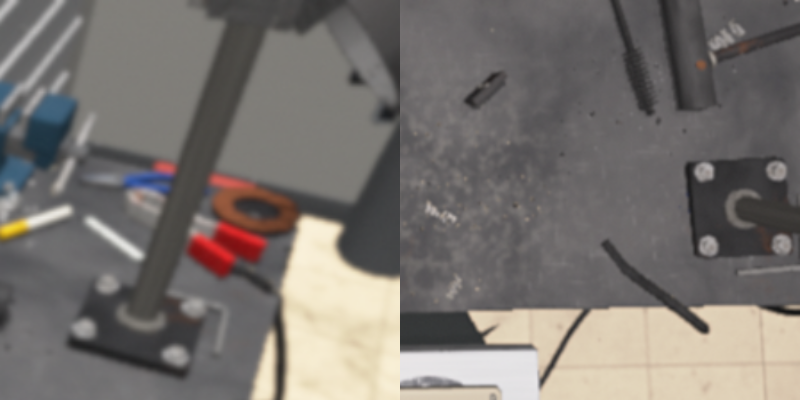

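```bash
python3 - <<'E'
from h import *
d=dict(np.load('scene.npz'));P=pts(d);f=192/np.tan(np.radians(d['vfov'])/2)
for p in((214,-614,231),(214,-614,320),(214,-614,400),(180,-500,400),(0,0,0),(355,-470,0)):
    c=d['world_to_cam']@np.r_[p,1]; print(p,((c[:2]/c[2]*f+[d['cx'],d['cy']])*800/512).round())
for v in range(0,125,6):
    print(v,[tuple(P[v,u].astype(int)) for u in range(410,512,12)])
E
```

```text
(214, -614, 231) [776.  68.]
(214, -614, 320) [802.  16.]
(214, -614, 400) [828. -37.]
(180, -500, 400) [851. -10.]
(0, 0, 0) [823. 457.]
(355, -470, 0) [638. 193.]
0 [(np.int64(711), np.int64(-2456), np.int64(-314)), (np.int64(628), np.int64(-2432), np.int64(-293)), (np.int64(397), np.int64(-425), np.int64(372)), (np.int64(371), np.int64(-418), np.int64(378)), (np.int64(346), np.int64(-419), np.int64(382)), (np.int64(322), np.int64(-418), np.int64(387)), (np.int64(298), np.int64(-434), np.int64(386)), (np.int64(280), np.int64(-326), np.int64(423)), (np.int64(259), np.int64(-329), np.int64(426))]
6 [(np.int64(697), np.int64(-2436), np.int64(-347)), (np.int64(617), np.int64(-2452), np.int64(-338)), (np.int64(538), np.int64(-2451), np.int64(-323)), (np.int64(367), np.int64(-420), np.int64(365)), (np.int64(342), np.int64(-421), np.int64(369)), (np.int64(317), np.int64(-420), np.int64(374)), (np.int64(293), np.int64(-437), np.int64(373)), (np.int64(275), np.int64(-331), np.int64(411)), (np.int64(254), np.int64(-325), np.int64(416))]
12 [(np.int64(687), np.int64(-2460), np.int64(-395)), (
[... 7657 characters left out ...]
2), np.int64(0)), (np.int64(225), np.int64(-599), np.int64(0)), (np.int64(45), np.int64(-2005), np.int64(-801)), (np.int64(319), np.int64(599), np.int64(705)), (np.int64(-98), np.int64(-2071), np.int64(-793)), (np.int64(-171), np.int64(-2113), np.int64(-794))]
120 [(np.int64(352), np.int64(-434), np.int64(36)), (np.int64(321), np.int64(-481), np.int64(17)), (np.int64(288), np.int64(-495), np.int64(20)), (np.int64(254), np.int64(-545), np.int64(0)), (np.int64(219), np.int64(-571), np.int64(-3)), (np.int64(36), np.int64(-1926), np.int64(-798)), (np.int64(-33), np.int64(-1955), np.int64(-792)), (np.int64(-107), np.int64(-2009), np.int64(-800)), (np.int64(-179), np.int64(-2047), np.int64(-800))]
```

The post is at about (347,−455). What lies above z≈345 could be a jib or part of the arm. A small lift and a depth difference will show which pixels move with the arm.

Request:
{"method": "step_arm", "body": {"commands": [0,0,-4,0,0,0,0,0,0,-4,0,0,0,0,0,0,-4,0,0,0,0]}}

```text
clock: 0.4
eef_pos: [214.3, -614.0, 271.9]
tool_rot: [3.14, -0.0, 0.336]
force: [-1.0, 0.6, 0.4]
width: 43.6
gripper_force: 0.0
```

```bash
python3 - <<'E'
from h import *
a=dict(np.load('scene.npz'));b=ctrl.get_image('scene')
D=np.abs(a['range_z']-b['range_z'])>8; D|=np.abs(a['image'].astype(int)-b['image']).max(-1)>25
x=np.hstack([a['image'][:90,400:,::-1],b['image'][:90,400:,::-1],(D[:90,400:,None]*np.uint8(255)).repeat(3,2)])
cv2.imwrite('pics/d.png',cv2.resize(x,(798,216),interpolation=cv2.INTER_CUBIC))
s=ctrl.read_state();print(s['qpos'],s['eef_pos'],s['tool_rot'],s['clock'])
E
```

```text
[ 1.16763557  0.59215819  0.04128791  1.46868501 -0.02616644  1.08200193
 -0.02082806] [ 214.08889394 -613.31751368  270.90797892] [-3.14087548e+00 -3.75640033e-05  3.35763020e-01] 0.45
```

View pics/d.png

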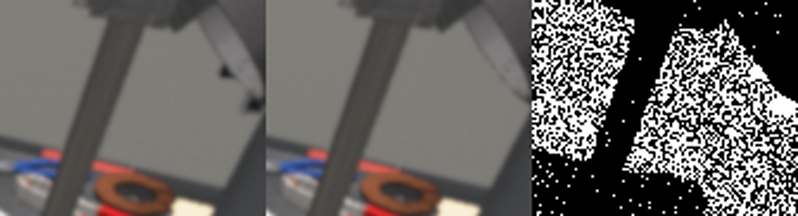

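```bash
python3 - <<'E'
from h import *
a=dict(np.load('scene.npz'));b=grab('scene')
g=lambda d:cv2.cvtColor(d['image'],cv2.COLOR_RGB2GRAY).astype('float32')
for nm,(v0,v1,u0,u1) in dict(post=(0,70,420,460),head=(0,30,425,475),band=(0,45,476,512)).items():
    A,B=g(a)[v0:v1,u0:u1],g(b)[v0:v1,u0:u1]
    za,zb=a['range_z'][v0:v1,u0:u1],b['range_z'][v0:v1,u0:u1]; m=(za<1500)&(zb<1500)
    print(nm,cv2.phaseCorrelate(A,B,cv2.createHanningWindow(A.shape[::-1],cv2.CV_32F)),np.median((zb-za)[m]),m.sum())
P=pts(b)
for v in range(0,60,5): print(v,[tuple(int(t) for t in P[v,u]) for u in range(470,512,5) if P[v,u,1]>-900], [int(g(b)[v,u]) for u in range(470,512,5)])
E
```

```text
post ((-0.023413406430357497, -0.09107948846449432), 1.005574455857277) 0.020935059 1207
head ((0.19475150594816526, 0.09562232779426516), 0.9443691291809082) 0.04284668 745
band ((0.5840004291026801, 0.4071387035763614), 0.47762028023048686) -0.010986328 936
0 [(322, -418, 387), (312, -425, 386), (302, -431, 386), (292, -442, 385), (286, -335, 419), (278, -327, 423), (269, -326, 425), (260, -331, 425), (252, -328, 427)] [73, 61, 53, 57, 64, 88, 85, 82, 79]
5 [(318, -421, 376), (308, -430, 375), (298, -435, 375), (287, -461, 369), (277, -462, 370), (274, -324, 415), (265, -324, 417), (257, -323, 419), (248, -329, 418)] [70, 57, 56, 79, 93, 80, 83, 79, 76]
10 [(314, -454, 355), (304, -437, 362), (283, -460, 358), (273, -460, 360), (263, -458, 363), (262, -321, 409), (253, -323, 410), (244, -324, 411)] [78, 62, 116, 95, 104, 105, 78, 76, 72]
15 [(268, -457, 351), (258, -460, 352), (258, -321, 400), (249, -320, 402), (240, -324, 402)] [126, 125, 126, 121, 110, 114, 99, 72, 70]
20 [(264, -456, 341), (254, -452, 344), (319, 599, 705), (245, -319, 393), (236, -321, 394)] [126, 126, 125, 126, 107, 125, 125, 70, 62]
25 [(250, -446, 336), (240, -442, 339), (230, -445, 340), (232, -322, 384)] [125, 125, 126, 126, 125, 122, 126, 105, 52]
30 [(236, -434, 331), (226, -432, 334), (227, -325, 374)] [125, 125, 125, 124, 126, 124, 121, 126, 56]
35 [(223, -419, 328), (222, -336, 361)] [126, 126, 125, 124, 126, 124, 122, 124, 88]
40 [(319, 599, 705), (215, -361, 342)] [125, 126, 125, 125, 125, 125, 125, 113, 70]
45 [] [125, 126, 125, 124, 126, 125, 125, 125, 115]
50 [] [125, 125, 125, 125, 125, 124, 124, 125, 68]
55 [] [124, 124, 125, 125, 125, 125, 125, 111, 58]
```

```bash
python3 - <<'E'
import numpy as np
from scipy.optimize import least_squares
R=np.array([(286,-335,419),(274,-324,415),(262,-321,409),(258,-321,400),(245,-319,393),(232,-322,384),(227,-325,374),(222,-336,361),(215,-361,342),(223,-419,328),(236,-434,331),(250,-446,336),(264,-456,341),(268,-457,351),(287,-461,369)],float)
for S in(R,R[:13],R[:10]):
    c=S.mean(0);u,s,v=np.linalg.svd(S-c);n=v[2];q=(S-c)@v[:2].T
    f=least_squares(lambda p:np.hypot(*(q-p[:2]).T)-p[2],[0,0,70],loss='soft_l1').x
    print(s,n,c+f[:2]@v[:2],f[2])
E
```

```text
[245.15316762 114.19419159   7.8322631 ] [ 0.63924371  0.32259639 -0.69806808] [ 267.92403045 -389.61771162  380.28912469] 74.24358614522882
[214.49341573  93.99990071   6.29842837] [ 0.6177118   0.34030273 -0.70896134] [ 268.76577906 -389.22684811  379.28400929] 74.30046745125749
[136.5194445   63.45208575   5.9391991 ] [ 0.62590404  0.33142755 -0.70597444] [ 266.54488962 -387.97380579  378.81333402] 73.0715949968863
```

It is a fixed task lamp. The shade rim is centred at about (268,−389,380), radius 74 mm, and the lamp sits on the post at (347,−455). The joint sums show a planar elbow-up arm, so I'll go high and pass outside the post, watching the force.

Request:
{"method": "step_arm", "body": {"commands": [0,0,-4,0,0,0,0,0,0,-8,0,0,0,0,0,0,-12,0,0,0,0,0,0,-16,0,0,0,0,0,0,-20,0,0,0,0,0,2,-21,0,0,0,0,0,5,-21,0,0,0,0,0,7,-21,0,0,0,0,0,7,-21,0,0,0,0]}}

```text
clock: 1.4
eef_pos: [237.9, -681.2, 477.1]
tool_rot: [-3.137, 0.0, 0.336]
force: [0.4, 0.3, -1.4]
width: -0.3
gripper_force: 0.0
```

```bash
python3 - <<'E'
from h import *
s=ctrl.read_state();print(s['qpos'],s['eef_pos'],s['tool_rot'],s['tau'],s['clock'])
from scipy.optimize import least_squares
D=[((.62925,1.51826),np.hypot(214.04,613.17),230.5),((.59216,1.46869),np.hypot(214.09,613.3),270.9),((s['qpos'][1],s['qpos'][3]),np.hypot(*s['eef_pos'][:2]),s['eef_pos'][2])]
f=lambda p:np.array([[p[0]*np.sin(a)+p[1]*np.sin(a+b)-r,p[2]+p[0]*np.cos(a)+p[1]*np.cos(a+b)-z] for (a,b),r,z in D]).ravel()
o=least_squares(f,[400,400,70]);print(o.x,o.fun)
E
```

```text
[ 1.17440294  0.66272755  0.05813404  0.77896752 -0.03601533  1.70531806
 -0.01934897] [ 237.87550213 -681.17918307  477.11552345] [-3.13691026e+00  1.34121572e-04  3.35862045e-01] [ 1.70598188e-01 -6.36020780e+01  1.44789163e+00 -2.47898734e+01
  1.79846305e-02  8.81410204e-02  4.27120351e-03] 1.4
[558.12104424 382.37282677 -12.17866825] [-0.45078595  0.04774068 -0.70501784  0.04235442  1.06635813 -0.0900951 ]
```

Request:
{"method": "step_arm", "body": {"commands": [3,-0.5,0,0,0,0,0,6,-1,0,0,0,0,0,9,-1.5,0,0,0,0,0,12,-2,0,0,0,0,0,15,-2.5,0,0,0,0,0,18,-3,0,0,0,0,0,21.6,-3.7,0,0,0,0,0]}}

```text
clock: 2.1
eef_pos: [428.6, -573.0, 480.7]
tool_rot: [-3.14, 0.001, 0.334]
force: [-0.4, 0.4, -0.7]
width: 0.3
gripper_force: 0.0
```

Request:
{"method": "step_arm", "body": {"commands": [4,-2,0,0,0,0,0,8,-4,0,0,0,0,0,12.5,-6,0,0,0,0,0,16.8,-8.2,0,0,0,0,0,20,-13,0,0,0,0,0,23,-17.5,0,0,0,0,0,25.8,-22,0,0,0,0,0,27,-26.5,0,0,0,0,0,28.5,-31.5,0,0,0,0,0,29.8,-36.5,0,0,0,0,0]}}

```text
clock: 3.1
eef_pos: [589.9, -143.0, 480.5]
tool_rot: [-3.141, 0.001, 0.336]
force: [0.2, 0.3, 0.7]
width: -0.4
gripper_force: 0.0
```

Request:
{"method": "step_arm", "body": {"commands": [0,-4,2,0,0,-0.13,0,0,-8.2,5,0,0,-0.26,0,0,-8.2,9.5,0,0,-0.375,0,0,-8.2,14,0,0,-0.375,0,0,-8.2,18.5,0,0,-0.375,0,0,-8.2,23,0,0,-0.375,0,0,-8.2,27.5,0,0,-0.375,0,0,-8.2,32,0,0,-0.375,0,0,-8.2,36,0,0,-0.375,0,0,-8.2,38,0,0,-0.375,0]}}

```text
clock: 4.1
eef_pos: [560.3, -67.8, 97.8]
tool_rot: [-3.137, 0.005, 0.711]
force: [-0.5, 0.7, 0.1]
width: 0.0
gripper_force: 0.0
```

Request:
{"method": "step_arm", "body": {"commands": [0,0,2,0,0,0,0,0,0,4,0,0,0,0,0,0,4,0,0,0,0]}}

```text
clock: 4.4
eef_pos: [560.8, -67.8, 58.9]
tool_rot: [-3.137, 0.005, 0.711]
force: [-0.8, -0.4, 0.2]
width: -0.2
gripper_force: 0.0
```

Request:
{"method": "step_arm", "body": {"commands": [0,-1,0,0,0,0,0,-1,-1,0,0,0,0,0,-1.7,-1,0,0,0,0,0,-2.2,-1,0,0,0,0,0,-2.6,-1,0,0,0,0,0,-3,-1,0,0,0,0,0,-3.4,-1,0,0,0,0,0,-3.8,-1,0,0,0,0,0,-4.2,-1,0,0,0,0,0,-4.4,-1,0,0,0,0]}}

```text
invalid input
```

Request:
{"method": "step_arm", "body": {"commands": [0,0,0,0,0,0,0,0,0,0,0,0,0,0,0,0,-2,0,0,0,0,0,0,-6,0,0,0,0,0,0,-9,0,0,0,0]}}

```text
clock: 4.9
eef_pos: [564.8, -68.1, 154.2]
tool_rot: [3.14, -0.002, 0.711]
force: [1.6, -0.4, -0.3]
width: -0.2
gripper_force: 0.0
```

```bash
python3 - <<'E'
from h import *
for n in('scene','top'):
    d=grab(n);P=pts(d).reshape(-1,3)
    m=(np.hypot(P[:,0]-500,P[:,1]+110)<75)&(P[:,2]>5)&(P[:,2]<85);q=P[m]
    print(n,m.sum(),q.min(0).round(),q.max(0).round(),np.percentile(q[:,2],[10,50,90]).round(1), cv2.minAreaRect(q[:,:2].astype('float32')))
cv2.imwrite('pics/e.png',np.hstack([cv2.resize(d['image'][150:300,230:430,::-1],(800,600))]))
s=ctrl.read_state();print(s['eef_pos'],s['tool_rot'],s['clock'])
E
```

```text
scene 297 [ 502. -154.    5.] [548. -58.  73.] [14.5 48.6 70.1] ((528.1624755859375, -103.34102630615234), (38.607696533203125, 96.37010192871094), 10.192525863647461)
top 173 [ 502. -136.    5.] [549. -63.  73.] [20.9 67.5 70.9] ((527.6701049804688, -95.85600280761719), (33.682472229003906, 74.10713195800781), 16.66806983947754)
[567.66794733 -68.42491259 156.82911688] [ 3.13405832 -0.0073919   0.71057938] 5.0
```

View pics/e.png

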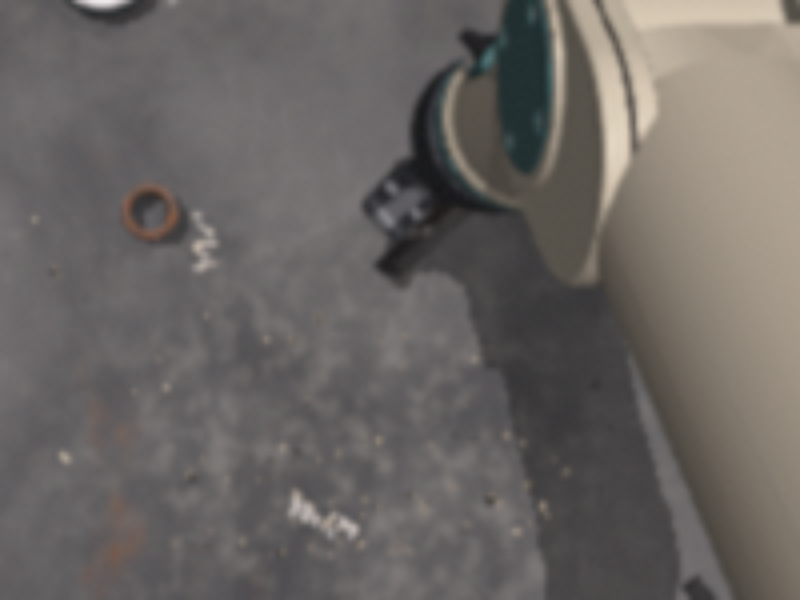

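The picture shows the right plate still standing at (400,260), with the gripper above it. My push call was refused because its last row was one number short, so only the lift ran. I'll go back down and push.

Request:
{"method": "step_arm", "body": {"commands": [0,-1,3,0,0,0,0,0,-1,6,0,0,0,0,0,-1,9,0,0,0,0,0,-1,9,0,0,0,0]}}

```text
clock: 5.4
eef_pos: [554.6, -60.2, 58.5]
tool_rot: [-3.137, 0.005, 0.711]
force: [-0.4, 0.0, 0.6]
width: 0.5
gripper_force: 0.0
```

Request:
{"method": "step_arm", "body": {"commands": [-1,0,0,0,0,0,0,-1.7,0,0,0,0,0,0,-2.2,0,0,0,0,0,0,-2.6,0,0,0,0,0,0,-3,0,0,0,0,0,0,-3.4,0,0,0,0,0,0,-3.8,0,0,0,0,0,0,-4.2,0,0,0,0,0,0,-4.4,0,0,0,0,0,0,-4.4,0,0,0,0,0,0]}}

```text
clock: 6.4
eef_pos: [524.0, -89.5, 61.3]
tool_rot: [-3.141, 0.0, 0.71]
force: [0.5, -0.0, 0.1]
width: -0.1
gripper_force: 0.0
```

```bash
python3 - <<'E'
from h import *
for n in('scene','top'):
    d=grab(n);P=pts(d).reshape(-1,3)
    m=(np.hypot(P[:,0]-500,P[:,1]+110)<75)&(P[:,2]>5)&(P[:,2]<85);q=P[m]
    print(n,m.sum(),q.min(0).round(),q.max(0).round(),np.percentile(q[:,2],[10,50,90]).round(1))
s=ctrl.read_state();print(s['eef_pos'],s['tool_rot'],s['clock'])
E
```

```text
scene 505 [ 451. -156.    5.] [538. -68.  85.] [ 8.1 10.5 65. ]
top 215 [ 450. -146.    6.] [531. -74.  80.] [ 7.6 10.2 12.6]
[524.41391934 -89.13959282  61.29709533] [ 3.14156286e+00 -1.91332541e-04  7.10835338e-01] 6.5
```

The right plate is down, with its top at z≈10. Next is the left plate.

Request:
{"method": "step_arm", "body": {"commands": [0,0,-5,0,0,0,0,0,0,-10,0,0,0,0,2.5,-4,-10,0,0,-0.13,0,5,-8,-10,0,0,-0.26,0,7.5,-12,-10,0,0,-0.39,0,10,-16,-10,0,0,-0.528,0,12.5,-20,-10,0,0,-0.528,0,15.7,-24.9,-10,0,0,-0.528,0,15.7,-24.9,-10,0,0,-0.528,0,15.7,-24.9,-10,0,0,-0.528,0]}}

```text
clock: 7.5
eef_pos: [480.1, 204.7, 161.3]
tool_rot: [-3.141, -0.001, 1.244]
force: [-0.4, -1.6, -0.3]
width: 0.1
gripper_force: 0.0
```

Request:
{"method": "step_arm", "body": {"commands": [0,0,4,0,0,0,0,0,0,8,0,0,0,0,0,0,10.3,0,0,0,0,0,0,10.3,0,0,0,0]}}

```text
clock: 7.9
eef_pos: [479.1, 198.5, 55.6]
tool_rot: [-3.138, 0.006, 1.236]
force: [-1.3, -0.2, -0.4]
width: 0.2
gripper_force: 0.0
```

Request:
{"method": "step_arm", "body": {"commands": [1,0,0,0,0,0,0,2,0,0,0,0,0,0,2.6,0,0,0,0,0,0,3.0,0,0,0,0,0,0,3.4,0,0,0,0,0,0,3.8,0,0,0,0,0,0,4.2,0,0,0,0,0,0,4.6,0,0,0,0,0,0,4.9,0,0,0,0,0,0,5.1,0,0,0,0,0,0]}}

```text
clock: 8.9
eef_pos: [497.5, 250.5, 58.3]
tool_rot: [-3.142, -0.0, 1.239]
force: [0.0, -0.2, 1.0]
width: -0.2
gripper_force: 0.0
```

Request:
{"method": "step_arm", "body": {"commands": [0,0,0,0,0,0,0,-2,0,0,0,0,0,0,-5,0,-3,0,0,0,0,-5,0,-8,0,0,0,0,-5,0,-13,0,0,0,0,-5,0,-17,0,0,0,0,-5,0,-17,0,0,0,0]}}

```text
clock: 9.6
eef_pos: [484.4, 204.3, 234.0]
tool_rot: [3.133, -0.008, 1.238]
force: [0.4, 0.9, 0.2]
width: -0.2
gripper_force: 0.0
```

```bash
python3 - <<'E'
from h import *
for n in('scene','top'):
    d=grab(n);P=pts(d).reshape(-1,3)
    for c in((500,-110),(510,285),(545,86),(714,348),(718,100)):
        m=(np.hypot(P[:,0]-c[0],P[:,1]-c[1])<55)&(P[:,2]>5)&(P[:,2]<85);q=P[m]
        print(n,m.sum(),q.min(0).round(),q.max(0).round(),np.percentile(q[:,2],[10,50,90]).round(1),np.mean(q,0).round(1))
    cv2.imwrite(f'pics/f_{n}.png',cv2.resize(d['image'][...,::-1],(800,600)))
s=ctrl.read_state();print(s['eef_pos'],s['clock'])
E
```

```text
scene 380 [ 450. -156.    5.] [537. -68.  15.] [ 8.3 10.2 12. ] [ 489.1 -112.9   10.2]
scene 950 [472. 249.   5.] [549. 332.  14.] [ 8.3  9.9 11.8] [509.5 291.6  10. ]
scene 302 [509.  44.   5.] [561. 105.  53.] [13.1 34.9 49.9] [542.5  89.7  33.3]
scene 1006 [670. 302.   5.] [751. 397.  24.] [18.2 19.8 21.3] [705.2 353.9  19.5]
scene 732 [676.  61.   5.] [744. 149.  47.] [13.8 42.3 44.6] [703.8 120.6  35.5]
top 626 [ 450. -160.    5.] [538. -71.  16.] [ 7.6  9.9 12.2] [ 493.9 -115.1    9.9]Traceback (most recent call last):
  File "<stdin>", line 6, in <module>
    return umr_minimum(a, axis, None, out, keepdims, initial, where)
ValueError: zero-size array to reduction operation minimum which has no identity
```

View pics/f_scene.png

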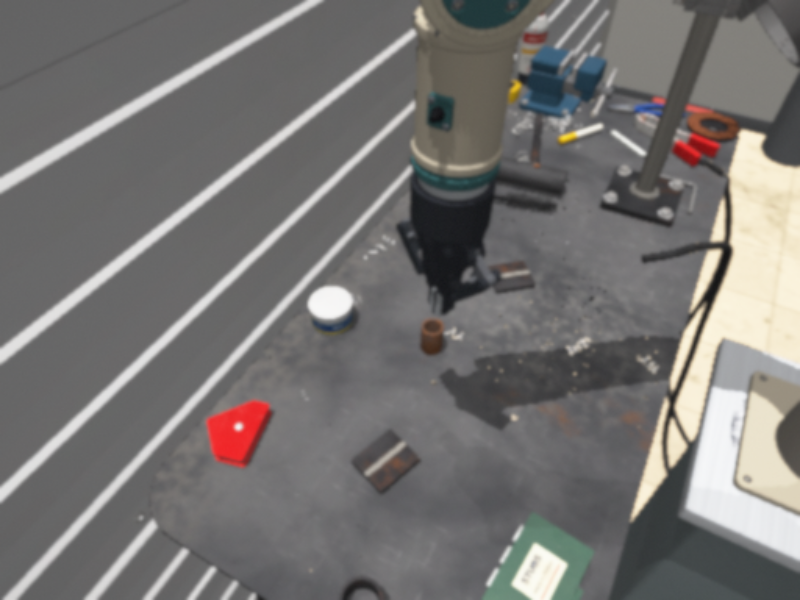

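Both plates lie flat with their pale beads up, left at (386,460) and right at (513,276). The pipe, tin and square haven't moved, and the gripper is clear.

```bash
python3 -c "
from cell import ctrl; print(ctrl.finish_job())"
```

```text
the job is handed in; nothing more can be done
None
```

Both plates were pushed over and lie flat with their weld beads up, close to where they stood; the pipe, tin and red square look unmoved in the camera view, and the job was handed in at about 10 s (no verdict was returned).

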